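Keep the board's place with a straightedge, then hold the press lid just short of balance

TASK

The lid of the mounting press clamps a sheet of board whose front edge sticks out over the press's ledge. So that the next board goes in at the same place, lay the aluminium straightedge on the ledge flush against that edge and roughly centred on it, and let go of it; then lift the sprung lid by its bar handle until it is clearly past its balance point, without letting it spring fully open, ease it back, and finish while holding it still just below the balance point (within ten degrees), so that a helper can change the board. Leave the straightedge where you laid it and do not disturb the other things on the table.

Things in the scene. Friction and masses are not known exactly. Their poses are not given: they have to be found in the camera images.
- rule_mid (a point): Aluminium straightedge, 220 mm long, 36 wide, 5 thick, with an upright grip rib along its middle (160 long, 14 wide, top 27 mm above the underside). Starts on the table on either side of the press; 0.2 to 0.4 kg. The point is its centre, 13.5 mm above the underside; y along its length, x across, z up. Both long edges are alike.
- board_edge (a point): Middle of the fixed white board's front edge, at ledge level (15 mm above the table). x points into the press, y along the edge, z up. Board 6 mm thick, edge 215 mm long; ledge 60 mm deep, 250 mm wide. The lid's front is 50 mm behind the edge, its top 26 mm above the ledge. Flush: the straightedge's centre 18 mm in front (x = -0.018).
- hinge_line (a point): Middle of the lid's hinge axis at the back of the press, 32 mm above the table, 220 mm behind the board's edge. x points away from the lid's front (from board edge to hinge), y along the hinge axis, z up. Does not move when the lid turns.
- lid_bar (a point): Centre of the round steel bar handle on the lid near its front: 12 mm thick, parallel to the hinge, 130 mm between its legs, 40 mm free under it. Lid shut: 150 mm in front of the hinge axis and 55 mm above it (87 mm above the table). At the balance point: 65 mm in front of the axis, 178 mm above the table. y along the bar; turns with the lid.
- lid (a joint): Lid angle, rad: 0 shut, grows as the front rises, stop at 1.45 (fully open). Grey panel 170 x 222 x 18 mm, 0.9 kg, with spring struts at its sides. Balance point 0.80 rad (46 degrees): below it the lid falls shut, above it the struts drive it open. About 4 N at the bar lifts it from shut, almost nothing near balance; at 1.2 rad it pulls open with about 1.2 N.
- batten: plain flat wooden strip, 210 x 28 x 12 mm, no rib (leave alone); swaps sides with the straightedge; origin under its centre
- tape: cardboard-coloured tape roll lying flat, 90 mm across, 45 mm high (leave alone); origin under its centre
- mug: white mug, 76 mm across, 90 mm high (leave alone); origin under its centre
- gluejar: white jar with black cap, 60 mm across, 85 mm high (leave alone); origin under its centre
- stapler: black desk stapler 150 x 36 mm, 55 mm high (leave alone); origin under its centre
- dish: low white dish, 100 mm across, 35 mm high (leave alone); origin under its centre

How it is judged:
By the outcome, as a careful person would: the job done as asked, in the order asked, and still so for the second after the job is handed in, while the arm keeps its last pose, push and grip.
It also fails if it takes over 61 s, if anything falls off the work surface, if the arm or the gripper's body presses on something with over 40 N, if the wrist force passes 120 N, or if a joint passes its speed limit or range.

ROBOT

A 6-joint arm with a two-finger parallel gripper is mounted at the origin on the work surface. World frame = base frame: x ahead of the robot, y to its left, z up, the work surface at z = 0. Lengths are in m, angles in rad, forces in N, time in s.
With the tool pointing down it reaches from about 0.425 to 1.125 m from the base axis. Payload 14.9 kg.
Tool frame: the origin (TCP) lies on the centre line of the jaws, within the pads' length; the fingertips stand 19 mm ahead of it and the grasp point (between the pads) is the TCP; x points along the fingers, z is the direction in which the jaws open and shut, and the axes are right-handed (so a half turn about x gives the same grasp; the last joint's range is limited). The gripper opens to 91 mm and grips with 3 to 60 N. Pads are 32 mm wide; open, the fingers measure 118 mm over their backs; the gripper's body (76 mm by 178 mm) begins 60 mm behind the grasp point.
Start: joints at [1.203, 0.379, 1.734, -0, 1.028, -0.033], TCP at [0.23, 0.661, 0.233] pointing down, gripper open.
Joint ranges: [-2.77, 2.77], [-0.74, 2.19], [0, 2.66], [-1.06, 4.2], [0.31, 2.87], [-3.08, 3.08]. Speed limits (rad/s): [1.89, 1.89, 2.39, 3.14, 3.14, 3.14].

INTERFACE

Orientations are given as a rotation vector (axis times angle).
In Python, from plant import ctrl gives the robot as it stands. The module is installed in compiled form; this text tells all that it offers. Calls block until the motion is done:
- ctrl.move_to(position, orientation): joint-space move of the TCP to a pose.
- ctrl.line_to(position, velocity=0.15, frame=None): straight line of the TCP; frame=None keeps the orientation; velocity is the mean speed in m/s.
- ctrl.move_joints(angles): joint-space move.
- ctrl.move_gripper(opening): finger opening in m; the grip force is fixed at half the most; returns when the fingers have stopped.
- ctrl.sleep(seconds).
- ctrl.inverse_kinematics(position, orientation): joint angles nearest the present ones, or None.
- ctrl.camera(name): name is "side" or "top" or "wrist"; returns a dict with "frame" (384x512x3 uint8, red, green, blue), "z_map" (384x512 float32, m along the optical axis (not along the pixel's ray), 0 where there is no reading), "intrinsics" (3x3 intrinsics, pixels), "rvec" (rotation vector, rad) and "tvec" (3), from world to camera coordinates, as OpenCV has them. Camera axes: x right, y down, z forward; pixel columns grow to the right and rows downward; lengths in m; the calibration is good to about 2 mm. A picture is of the moment at which its call begins.
A pose or a line that the arm cannot do raises ctrl.MotionError and nothing moves.
- ctrl.sign_off(): hands the job in, once; it reports no verdict.
Readings, each from a call of its own:
- ctrl.read_time(): time.
- ctrl.read_joints(): joint angles.
- ctrl.read_joint_vel(): joint speeds.
- ctrl.read_joint_torque(): joint torques, N m.
- ctrl.read_tcp_pos(): TCP position.
- ctrl.read_tool_rot(): TCP orientation.
- ctrl.read_ft_force(): force on the tool from outside, world axes, zero at the start.
- ctrl.read_moment(): the same for the moment, N m.
- ctrl.read_grip_width(): finger opening in m.
Only numpy, scipy, OpenCV 4.12 (cv2) and the standard library are available. Lean on these libraries where they do the work, as an engineer would, in place of code of your own. Each camera call takes 0.05 s, during which the arm holds its last target. There are 200 camera calls.

## Working session

There is one attempt and no reset: what is moved stays moved. The work goes in short steps, each a Python script; the robot and the scene stay as the last script left them, time stands still between calls to the robot, and variables do not carry over. Pictures are saved under pics/ and viewed, about 8 in all and at most 12, crops included, and the job is handed in when it is done.

```bash
mkdir -p pics; ls
cat > h.py <<'E'
import numpy as np, cv2
from plant import ctrl
from scipy.spatial.transform import Rotation as R
def snap(cam,fn=None):
    d=ctrl.camera(cam)
    if fn: cv2.imwrite('pics/'+fn+'.png',cv2.cvtColor(d['frame'],cv2.COLOR_RGB2BGR))
    np.savez('pics/'+(fn or cam)+'.npz',**d); return d
def world(d):
    K=d['intrinsics'];z=d['z_map'];v,u=np.mgrid[:z.shape[0],:z.shape[1]]
    P=np.stack([(u-K[0,2])/K[0,0]*z,(v-K[1,2])/K[1,1]*z,z],-1)
    Rm=cv2.Rodrigues(np.array(d['rvec'],float))[0]
    W=(P-np.array(d['tvec']).ravel())@Rm; W[z==0]=np.nan; return W
def ray(d,u,v,h):
    K=d['intrinsics'];Rm=cv2.Rodrigues(np.array(d['rvec'],float))[0];t=np.array(d['tvec']).ravel()
    c=-Rm.T@t; r=Rm.T@np.linalg.solve(K,[u,v,1.]); return c+r*(h-c[2])/r[2]
def down(yaw):  # x axis (fingers) down, jaw axis z horizontal at angle yaw
    x=np.array([0,0,-1.]);z=np.array([np.cos(yaw),np.sin(yaw),0]);y=np.cross(z,x)
    return R.from_matrix(np.c_[x,y,z]).as_rotvec()
E
python3 - <<'E'
from h import *
a=snap('top','t0');b=snap('side','s0')
cv2.imwrite('pics/both.png',cv2.cvtColor(np.vstack([a['frame'],b['frame']]),cv2.COLOR_RGB2BGR)[:, :])
i=cv2.imread('pics/t0.png');cv2.imwrite('pics/t0b.png',cv2.resize(i,(800,600),interpolation=cv2.INTER_CUBIC))
print(ctrl.read_time(),ctrl.read_tool_rot(),R.from_rotvec(ctrl.read_tool_rot()).as_matrix().round(2),ctrl.read_ft_force())
for d in (a,b): print(d['intrinsics'],-cv2.Rodrigues(d['rvec'])[0].T@d['tvec'].ravel())
E
```

```text
pics
0.1 [-0.95966246  1.35001482  0.95877717] [[-0.   -0.94  0.33]
 [-0.    0.33  0.94]
 [-1.    0.   -0.  ]] [-0.08012439 -0.2328159   0.13476178]
[[412.58480574   0.         262.58172652]
 [  0.         412.58480574 182.65254458]
 [  0.           0.           1.        ]] [0.40328939 0.02984422 1.21531465]
[[464.0886765    0.         258.96370134]
 [  0.         464.0886765  193.71644604]
 [  0.           0.           1.        ]] [ 0.26327656 -0.77352068  0.96189065]
```

View pics/t0b.png

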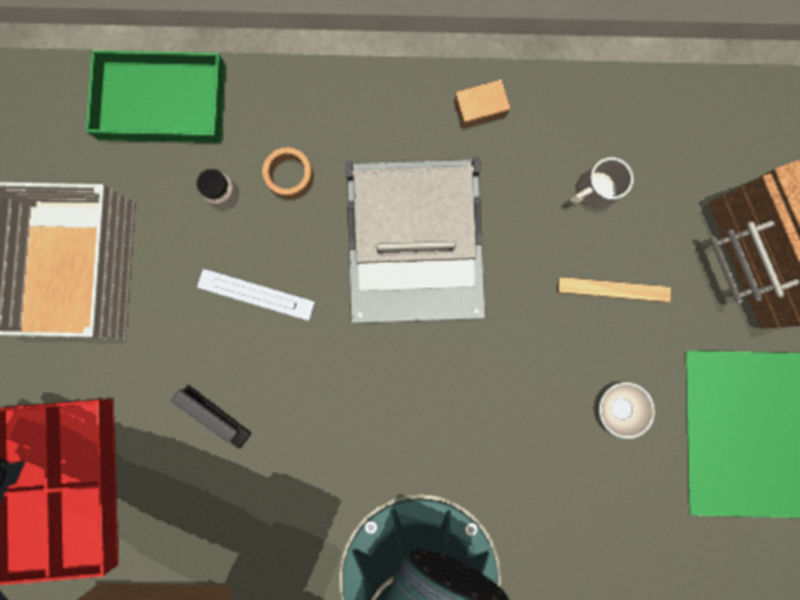

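View pics/s0.png

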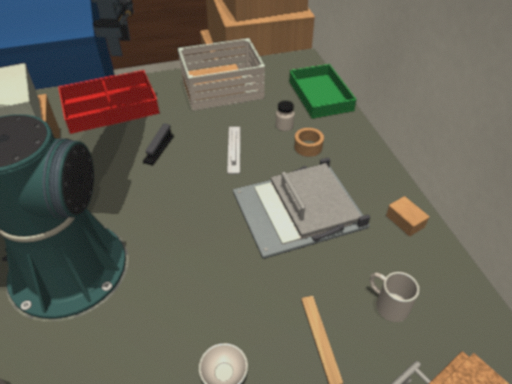

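Top view (800x600): the white ribbed straightedge has its centre at (256,294). The board's front edge runs from (358,290) to (482,287), and the bar from (378,246) to (455,244). Now I'll measure these in metres.

Run:
```python
from h import *
d=dict(np.load('pics/t0.npz')); W=world(d); s=.64
for n,u,v,h in [('edgeL',358,290,.021),('edgeR',482,287,.021),('barL',378,246,.087),('barR',455,244,.087),('hingL',349,162,.03),('hingR',479,159,.03),('ledgL',352,321,.015),('ledgR',484,317,.015),('batten',614,290,.012)]:
    print(n,ray(d,u*s,v*s,h).round(4),W[int(v*s),int(u*s)].round(4))
f=d['frame'].astype(int);hsv=cv2.cvtColor(d['frame'],cv2.COLOR_RGB2HSV)
m=np.zeros(f.shape[:2],bool); m[165:210,122:206]=(hsv[165:210,122:206,2]>165)
u=np.argwhere(m)[:,::-1].astype(np.float32); print(len(u),cv2.minAreaRect(u))
for k in cv2.boxPoints(cv2.minAreaRect(u)): print(ray(d,*k,.005).round(4))
z=W[m][:,2]; r=W[m][z>.015]; print(len(r),r.mean(0),np.percentile(z,[5,50,95]))
# tape/jar etc heights nearby
```

```text
edgeL [0.518  0.1248 0.021 ] [0.5205 0.1258 0.0131]
edgeR [ 0.5286 -0.106   0.021 ] [ 0.5311 -0.1051  0.0165]
barL [0.5907 0.0865 0.087 ] [0.591  0.0888 0.0921]
barR [ 0.5973 -0.0498  0.087 ] [ 0.5976 -0.0492  0.0878]
hingL [0.7592 0.1483 0.03  ] [0.7563 0.1478 0.0461]
hingR [ 0.7705 -0.0969  0.03  ] [ 0.7671 -0.0933  0.0484]
ledgL [0.4604 0.1347 0.015 ] [0.4616 0.1355 0.0157]
ledgR [ 0.4731 -0.1109  0.015 ] [ 0.4756 -0.1086  0.0155]
batten [ 0.5293 -0.355   0.012 ] [ 0.5311 -0.3524  0.0112]
980 ((163.21981811523438, 188.078857421875), (74.8176498413086, 13.134538650512695), 16.557069778442383)
[0.5184 0.4312 0.005 ]
[0.556  0.4223 0.005 ]
[0.4975 0.2082 0.005 ]
[0.4603 0.2178 0.005 ]
270 [0.50781611 0.31810069 0.02734507] [nan nan nan]
```

Run:
```python
from h import *
ctrl.move_to([.508,.319,.20],down(-.267)); print(ctrl.read_time(),ctrl.read_joints())
d=snap('wrist','w0'); W=world(d); print(-cv2.Rodrigues(d['rvec'])[0].T@d['tvec'].ravel())
i=cv2.imread('pics/w0.png');cv2.imwrite('pics/w0b.png',cv2.resize(i,(800,600),interpolation=cv2.INTER_CUBIC))
near=np.linalg.norm(W[...,:2]-[.508,.319],axis=-1)<.12
for lo,hi in((.022,.032),(.003,.032)):
    m=near&(W[...,2]>lo)&(W[...,2]<hi); p=W[m][:,:2].astype(np.float32); print(len(p),cv2.minAreaRect(p),np.median(W[m][:,2]))
```

```text
1.725 [5.23037444e-01 2.66250259e-01 1.95716208e+00 1.14419899e-04
 9.17924715e-01 7.88368851e-01]
[0.52646894 0.38612746 0.35146516]
1443 ((0.5082263350486755, 0.3213212788105011), (0.15633119642734528, 0.013982447795569897), 75.03430938720703) 0.026508111137407187
4283 ((0.510597825050354, 0.33087998628616333), (0.19540774822235107, 0.036067165434360504), 74.79212951660156) 0.0051473323700042895
```

View pics/w0b.png

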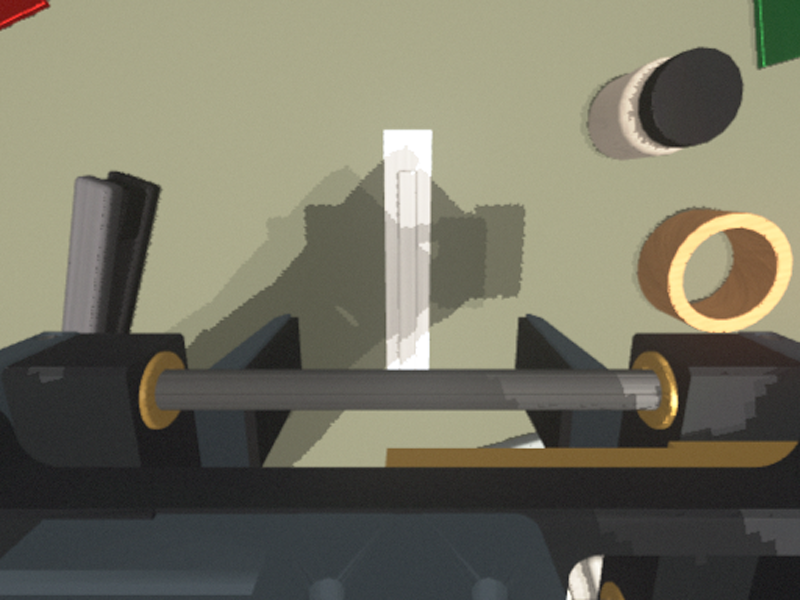

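The rib is centred at about (0.508,0.319), at 75° and with its top at 26.5 mm, which agrees with the top view. Before grasping I'll take one close look at the press.

Run:
```python
from h import *
ctrl.move_to([.54,-.13,.25],down(.048)); print(ctrl.read_time(),ctrl.read_joints())
d=snap('wrist','w1'); W=world(d); print(-cv2.Rodrigues(d['rvec'])[0].T@d['tvec'].ravel())
i=cv2.imread('pics/w1.png');cv2.imwrite('pics/w1b.png',cv2.resize(i,(800,600),interpolation=cv2.INTER_CUBIC))
```

```text
3.4333 [-2.76993378e-01  1.30617043e-01  2.01804112e+00  1.19670916e-04
  9.93081445e-01 -3.25611500e-01]
[ 0.53745407 -0.06058629  0.40124496]
```

View pics/w1b.png

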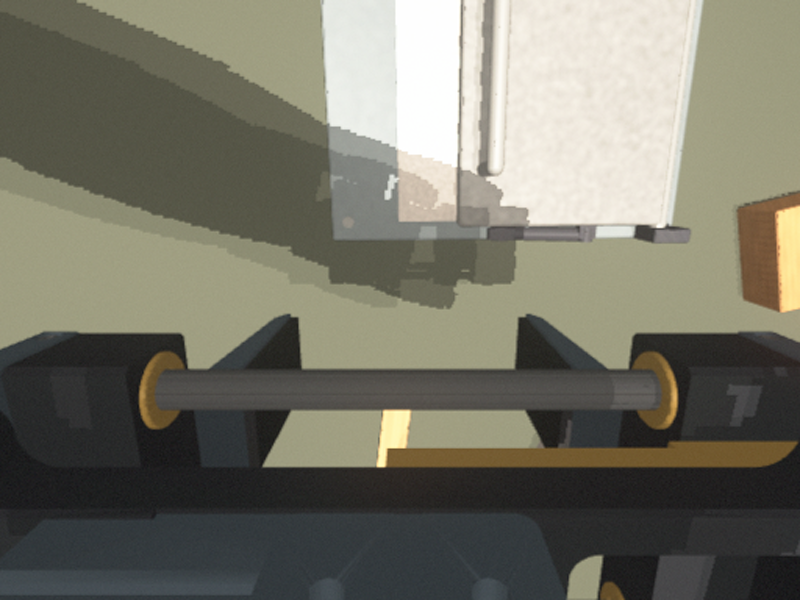

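The board edge runs from (395,0) to its right corner at (398,221). The bar is at column ~497, ending at row 172, and the ledge corner is at (335,240).

Run:
```python
from h import *
d=dict(np.load('pics/w1.npz')); s=.64; f=d['frame']; W=world(d)
g=cv2.cvtColor(f,cv2.COLOR_RGB2GRAY).astype(float)
pts=[]
for v in list(range(2,72))+list(range(125,138)):   # row-wise strongest gradient near column 253
    k=cv2.GaussianBlur(g,(1,5),0)[v]; seg=np.diff(k)[243:266]; j=seg.argmax()
    if seg[j]>8: pts.append((243+j+1, v))
P=np.array([ray(d,u-.5,v,.021) for u,v in pts]); 
a,b=np.polyfit(P[:,1],P[:,0],1); r=P[:,0]-a*P[:,1]-b; ok=abs(r)<.0015
a,b=np.polyfit(P[ok,1],P[ok,0],1); print('edge x=a*y+b',a,b,ok.sum(),len(pts),r[ok].std(),P[:,1].min(),P[:,1].max())
print('corner',ray(d,398*s,221*s,.021),'ledge c',ray(d,335*s,240*s,.015))
print('bar top z',W[10:100,310:326,2].max(1)[::12])
m=(W[...,2]>.075)&(W[...,2]<.1)&(W[...,1]>-.04); m[200:]=0; B=W[m]; print(len(B),cv2.minAreaRect(B[:,:2].astype(np.float32)),B[:,2].max())
print('lid top',np.nanmedian(W[20:100,350:400,2]),'board',np.nanmedian(W[5:60,262:285,2]),'ledge',np.nanmedian(W[5:60,215:245,2]))
# lid edges in depth
q=W[20:60,280:310]; print('lid front x', np.nanmin(q[q[...,2]>.035][:,0]))
for v in (10,60): print('bar ctr',ray(d,497*s,v*s,.09))
```

```text
edge x=a*y+b -0.06551691656123032 0.525286909342954 70 83 0.0006038051855736141 -0.08515991319322913 0.07661480248460387
corner [ 0.53063893 -0.09112533  0.021     ] ledge c [ 0.47467647 -0.11126573  0.015     ]
bar top z [0.09318512 0.09258392 0.09293288 0.09229927 0.09340089 0.0931998
 0.09282499 0.09306473]
1184 ((0.5945116281509399, 0.00862092524766922), (0.012204576283693314, 0.09779432415962219), 3.242915630340576) 0.09536327395826441
lid top 0.04071064220256161 board 0.02065082085148956 ledge 0.01468526198667776
lid front x 0.5721109982978518
bar ctr [0.58939975 0.05106822 0.09      ]
bar ctr [0.59230468 0.02214267 0.09      ]
```

```bash
cat >> h.py <<'E'
YAW=.058; E0=np.array([.5243,.0148])
ux=np.array([np.cos(YAW),np.sin(YAW)]); uy=np.array([-ux[1],ux[0]])
def pw(x,y,z): return np.r_[E0+x*ux+y*uy,z]   # press frame -> world
def bar(th): r,a=np.hypot(.15,.055),np.arctan2(.055,.15)+th; return pw(.22-r*np.cos(a),0,.032+r*np.sin(a))
def st(n=''): print(n,round(ctrl.read_time(),2),ctrl.read_tcp_pos().round(4),ctrl.read_ft_force().round(2),round(float(ctrl.read_grip_width()),4))
E
python3 - <<'E'
from h import *
y=-.263; p=np.array([.5076,.319])
ctrl.move_to([*p,.12],down(y)); ctrl.line_to([*p,.028],.1); st('dn')
ctrl.move_gripper(.0); st('grip')
ctrl.line_to([*p,.13],.15); ctrl.sleep(.2); st('up')
t=pw(-.022,0,.12); ctrl.move_to(t,down(YAW)); ctrl.sleep(.3); st('over')
f0=np.array(ctrl.read_ft_force()); print(R.from_rotvec(ctrl.read_tool_rot()).as_matrix()[:,2])
ctrl.line_to(pw(-.022,0,.0465),.1); ctrl.sleep(.1); st('low'); snap('top','t1'); d=snap('side','s1')
i=cv2.imread('pics/s1.png')[130:270,200:387];cv2.imwrite('pics/s1b.png',cv2.resize(i,None,fx=4,fy=4,interpolation=cv2.INTER_CUBIC))
E
```

```text
dn 6.26 [0.508  0.3192 0.0286] [ 0.58 -0.42 -0.22] 0.0914
grip 7.42 [0.5076 0.319  0.028 ] [-0.48 -0.17 -0.2 ] 0.0143
up 8.45 [0.5071 0.3187 0.129 ] [ 0.09  0.26 -2.93] 0.0138
over 9.92 [0.5025 0.0141 0.12  ] [ 0.6   0.01 -3.75] 0.0136
[9.98272115e-01 5.87603952e-02 9.87221256e-06]
low 10.9 [0.5029 0.0135 0.0472] [-0.08  0.49 -2.38] 0.0137
```

View pics/s1b.png

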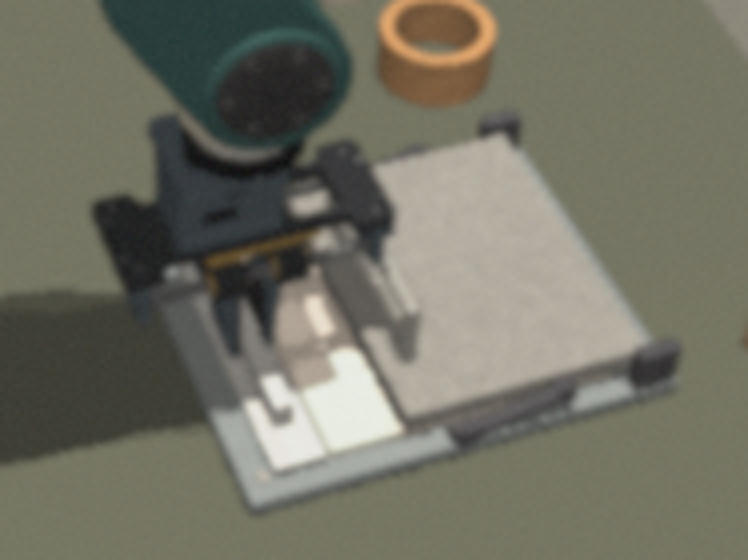

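The straightedge hangs over the ledge, parallel to and just in front of the board edge; its end is at (285,470) in the crop. Next: lower it, then push gently until it touches.

Run:
```python
from h import *
def F(n=4): return np.mean([ctrl.read_ft_force() for _ in range(n) if ctrl.sleep(.02) is None],0)
f0=F(); z=.0465
while z>.0405:
    z-=.0007; ctrl.line_to(pw(-.022,0,z),.02); dz=(F()-f0)[2]
    if dz>2: break
print('z',z,dz); st()
x=-.022; 
f1=F()
while x<-.010:
    x+=.0007; ctrl.line_to(pw(x,0,z),.02); fx=(F()-f1)[:2]@ux
    print(round(x,4),fx.round(2),end=' ')
    if fx<-5: break
st('push'); print(ctrl.read_moment())
snap('wrist','w2')
ctrl.move_gripper(.04); ctrl.sleep(.2); st('rel')
ctrl.line_to(pw(x,0,.16),.12); st('up')
ctrl.move_to(pw(-.01,-.15,.25),down(YAW))
d=snap('wrist','w3')
i=cv2.imread('pics/w3.png')[:200,150:400];cv2.imwrite('pics/w3b.png',cv2.resize(i,None,fx=3,fy=3,interpolation=cv2.INTER_CUBIC)); st()
```

```text
return _methods._mean(a, axis=axis, dtype=dtype,
  ret = ret.dtype.type(ret / rcount)
Traceback (most recent call last):
IndexError: invalid index to scalar variable.
```

```bash
cat >> h.py <<'E'
def F(n=4):
    o=[]
    for _ in range(n): ctrl.sleep(.02); o.append(ctrl.read_ft_force())
    return np.mean(o,0)
E
python3 - <<'E'
from h import *
f0=F(); z=.0458
while z>.0405:
    z-=.0007; ctrl.line_to(pw(-.022,0,z),.02); dz=(F()-f0)[2]
    if dz>2: break
print('z',z,dz); st()
x=-.022; 
f1=F()
while x<-.010:
    x+=.0007; ctrl.line_to(pw(x,0,z),.02); fx=(F()-f1)[:2]@ux
    print(round(x,4),fx.round(2),end=' ')
    if fx<-5: break
st('push'); print(ctrl.read_moment())
snap('wrist','w2')
ctrl.move_gripper(.04); ctrl.sleep(.2); st('rel')
ctrl.line_to(pw(x,0,.16),.12); st('up')
ctrl.move_to(pw(-.01,-.15,.25),down(YAW))
d=snap('wrist','w3')
i=cv2.imread('pics/w3.png')[:200,150:400];cv2.imwrite('pics/w3b.png',cv2.resize(i,None,fx=3,fy=3,interpolation=cv2.INTER_CUBIC)); st()
E
```

```text
z 0.042300000000000004 18.034346600749267
 13.03 [0.5023 0.0135 0.0429] [-6.37  0.31 15.5 ] 0.0133
-0.0213 -4.77 -0.0206 -9.57 push 13.73 [0.5024 0.0135 0.0429] [-15.15  -2.13  28.26] 0.014
[-0.42281402  2.77993812  0.02610688]
rel 14.57 [0.5037 0.0136 0.0423] [-0.14  0.37  0.98] 0.0398
up 15.7 [0.5033 0.0136 0.1593] [ 0.63 -0.07 -0.18] 0.0397
 16.48 [ 0.5222 -0.1343  0.2485] [-0.73 -0.18 -0.59] 0.0401
```

View pics/w3b.png

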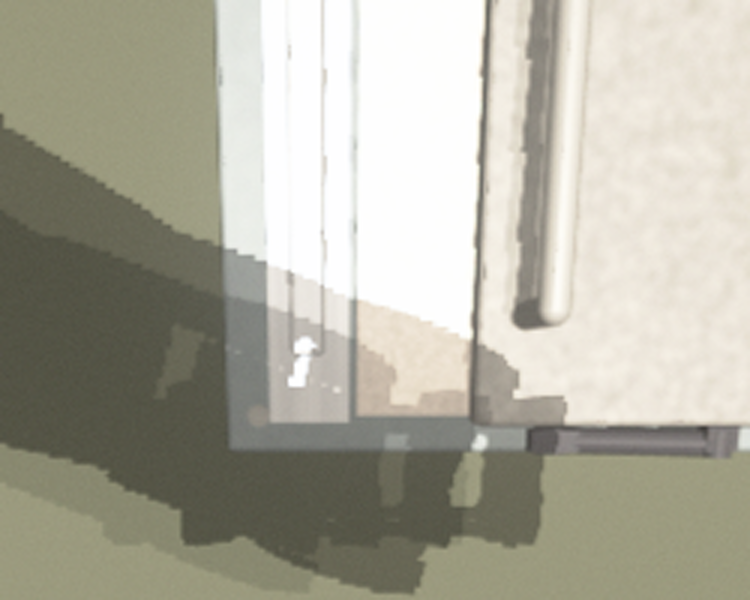

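The picture shows a gap: the straightedge's edge is at column ~350 and the board edge at ~357, so about 3 mm. The force I read came from ledge friction. Centring is fine. I'll nudge the rib forward with the open fingers until it touches the board.

Run:
```python
from h import *
ctrl.move_gripper(.026)
ctrl.move_to(pw(-.0205,0,.13),down(YAW)); ctrl.line_to(pw(-.0205,0,.045),.1)
f1=F(8); x=-.0165
ctrl.line_to(pw(x,0,.045),.03)
while x<-.004:
    x+=.0007; ctrl.line_to(pw(x,0,.045),.02); fx=(F(3)-f1)[:2]@ux
    print(round(x,4),fx.round(2),end=' ')
    if fx<-6: break
st('push')
ctrl.line_to(pw(x-.006,0,.045),.03); ctrl.line_to(pw(x-.006,0,.15),.12)
ctrl.move_to(pw(-.01,-.15,.25),down(YAW))
d=snap('wrist','w4')
i=cv2.imread('pics/w4.png')[:200,150:400];cv2.imwrite('pics/w4b.png',cv2.resize(i,None,fx=3,fy=3,interpolation=cv2.INTER_CUBIC)); st()
```

```text
-0.0158 -0.55 -0.0151 -2.02 -0.0144 -1.23 -0.0137 -0.51 -0.013 -1.35 -0.0123 -2.24 -0.0116 -6.25 push 21.23 [0.512  0.0141 0.0449] [-6.44 -0.47  4.6 ] 0.0262
 23.4 [ 0.5222 -0.1343  0.2484] [-0.82  0.26 -0.61] 0.0261
```

View pics/w4b.png

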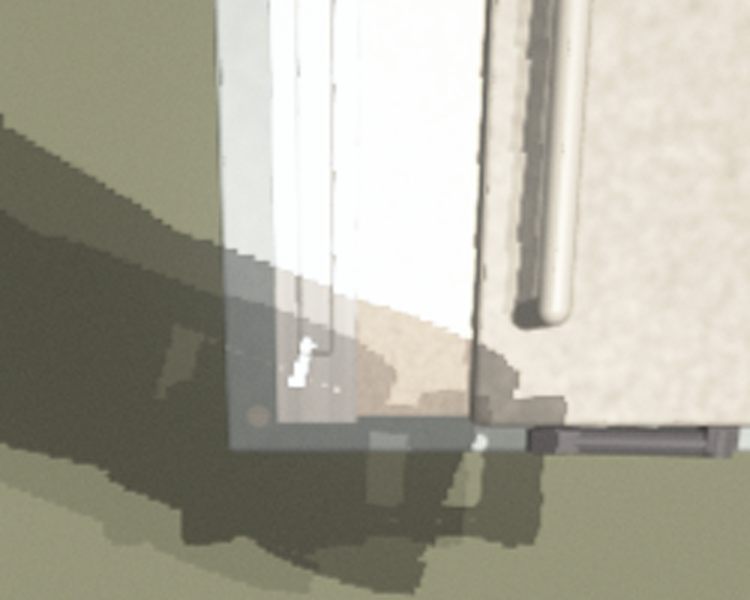

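The gap is closed: the straightedge's edge and the board edge both lie at column ~357 along the visible length, and the contact position (centre at -0.0176) agrees. Next is the lid.

Run:
```python
from h import *
ctrl.move_gripper(.05)
b=bar(0); print('bar',b); o=down(YAW)
ctrl.move_to(b+[0,0,.08],o); ctrl.line_to(b,.1); st('at bar')
ctrl.move_gripper(0); st('grip')
for th in np.arange(.1,.651,.1).tolist()+[.7]:
    ctrl.line_to(bar(th),.08); print(round(th,2),end=' ');st()
    if np.linalg.norm(ctrl.read_ft_force())>40: print('STOP'); break
d=snap('side','s5'); i=cv2.imread('pics/s5.png')[110:270,200:414];cv2.imwrite('pics/s5b.png',cv2.resize(i,None,fx=3.5,fy=3.5,interpolation=cv2.INTER_CUBIC))
```

```text
bar [0.59418229 0.01885772 0.087     ]
at bar 25.69 [0.5946 0.0188 0.0875] [ 0.62 -0.03  1.19] 0.0504
grip 26.37 [0.5938 0.0189 0.087 ] [-4.39  0.28  5.33] 0.0114
0.1  26.72 [0.6001 0.0192 0.1024] [-4.68 -1.03 -2.41] 0.0111
0.2  27.07 [0.6078 0.0197 0.117 ] [-9.29 -1.98  1.55] 0.0113
0.3  27.42 [0.6167 0.0201 0.1304] [-12.97  -1.73   5.45] 0.0117
0.4  27.77 [0.6268 0.0207 0.143 ] [-16.82  -3.11  11.3 ] 0.0117
0.5  28.12 [0.6388 0.0214 0.1547] [-17.78  -1.46  16.88] 0.0112
0.6  28.47 [0.6524 0.0222 0.1649] [-10.26  -1.81  12.46] 0.0113
0.7  28.82 [0.6661 0.0229 0.1734] [-9.41 -1.9  12.88] 0.011
```

View pics/s5b.png

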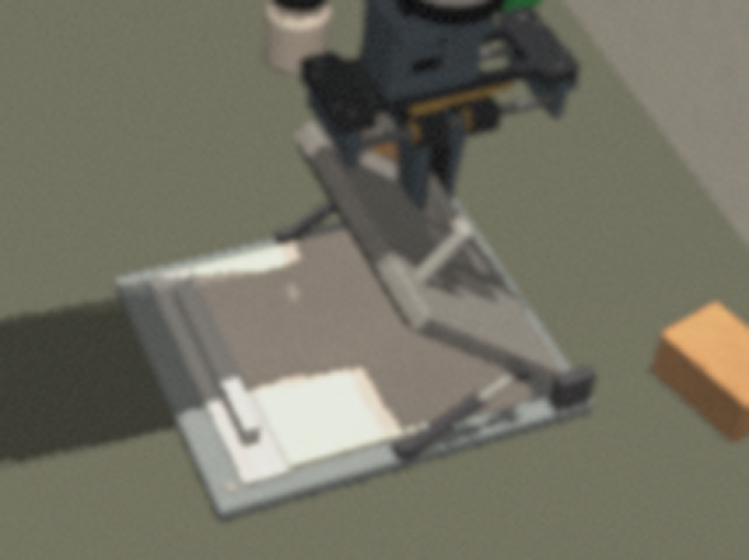

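The bar is held, the lid is up at about 0.7 rad and the straightedge hasn't moved. I'll go past balance, ease back and check the angle from the depth data.

```bash
cat >> h.py <<'E'
def lid(d):
    W=world(d); q=W[np.isfinite(W[...,0])]; l=q[:,:2]-E0; x=l@ux; y=l@uy; z=q[:,2]
    out=[]
    for a,b in((-.10,-.075),(.075,.10)):
        m=(y>a)&(y<b)&(x>.04)&(x<.24)&(z>.05)&(z<.22)
        if m.sum()<30: continue
        vx,vz,_,_=cv2.fitLine(np.c_[x[m],z[m]].astype(np.float32),cv2.DIST_HUBER,0,.01,.01).ravel()
        out.append((m.sum(),round(float(np.arctan2(abs(vz),abs(vx))),3),round(float(z[m].max()),3)))
    return out
E
python3 - <<'E'
from h import *
print('check .7',lid(dict(np.load('pics/s5.npz'))))
for th in (.8,.9,.97,1.03):
    ctrl.line_to(bar(th),.06); print(th,end=' ');st()
ctrl.sleep(.3); a=snap('side','s6'); t=snap('top','t6'); print(lid(a),lid(t)); st()
for th in (.96,.88,.8,.75,.71):
    ctrl.line_to(bar(th),.05); print(th,end=' ');st()
ctrl.sleep(.5); a=snap('side','s7'); t=snap('top','t7'); print(lid(a),lid(t)); st()
i=cv2.hconcat([cv2.imread(f'pics/{n}.png')[110:270,200:380] for n in('s6','s7')]);cv2.imwrite('pics/s67.png',cv2.resize(i,None,fx=2.2,fy=2.2,interpolation=cv2.INTER_CUBIC))
E
```

```text
check .7 [(np.int64(239), 0.704, 0.152), (np.int64(98), 0.628, 0.15)]
0.8  29.28 [0.6801 0.0237 0.1801] [-7.31 -2.66 14.99] 0.0113
0.9  29.7 [0.6948 0.0245 0.1853] [-4.19 -2.76 12.44] 0.0112
0.97  30.03 [0.7053 0.0251 0.188 ] [-2.93 -3.89 10.02] 0.0116
1.03  30.34 [0.7145 0.0257 0.1898] [-2.19 -4.45 10.14] 0.0115
[(np.int64(93), 1.118, 0.185), (np.int64(57), 0.954, 0.186)] []
 30.74 [0.7142 0.0256 0.1897] [-0.31 -3.99  9.01] 0.0113
0.96  31.12 [0.7033 0.025  0.1871] [-0.2  -3.65  6.64] 0.0114
0.88  31.52 [0.6906 0.0243 0.1828] [ 0.41 -3.93  4.98] 0.0111
0.8  31.93 [0.6784 0.0237 0.1775] [ 1.43 -5.35  0.46] 0.0109
0.75  32.24 [0.6716 0.0233 0.1742] [ 3.02 -4.18 -1.05] 0.011
0.71  32.52 [0.6661 0.0231 0.1713] [ 2.66 -2.48 -3.38] 0.0113
[(np.int64(240), 0.702, 0.152), (np.int64(98), 0.625, 0.151)] [(np.int64(36), 0.683, 0.152), (np.int64(107), 0.708, 0.151)]
 33.12 [0.6662 0.0231 0.1714] [ 4.98 -1.42 -5.93] 0.0112
```

View pics/s67.png

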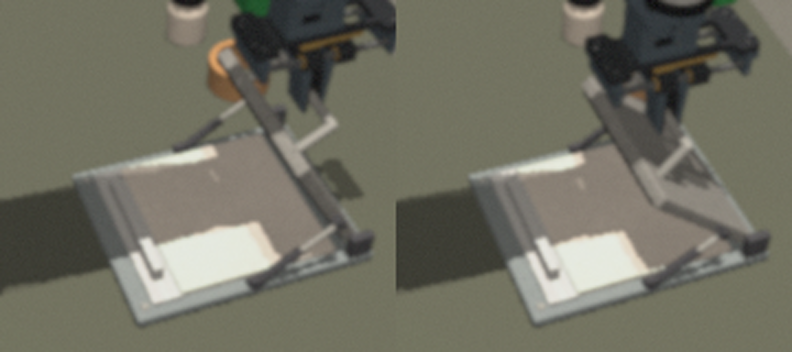

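Run:
```python
import cv2
i=cv2.imread('pics/t7.png')[90:215,215:320];cv2.imwrite('pics/t7b.png',cv2.resize(i,None,fx=4.7,fy=4.7,interpolation=cv2.INTER_CUBIC))
```

```text
(no output)
```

View pics/t7b.png

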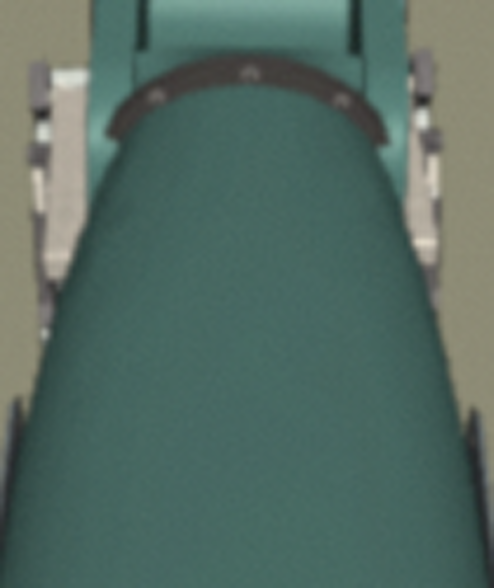

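The arm hides the straightedge from above. The side view and the contact push both show it flush, so I'm handing in.

```bash
python3 -c "
from h import *
st(); print(lid(ctrl.camera('side'))); ctrl.sign_off()"
```

```text
33.12 [0.6662 0.0231 0.1714] [ 4.98 -1.42 -5.93] 0.0112
[(np.int64(229), 0.711, 0.152), (np.int64(101), 0.64, 0.152)]
the job is handed in; nothing more can be done
```

I laid the straightedge on the ledge against the board edge and let go of it. I then lifted the lid by its bar past balance, eased it back, and handed in at about 33 s with the gripper holding it just below balance.

- **Straightedge:** the first placing left a gap of about 3 mm, because friction on the ledge felt like contact. I nudged it forward until it touched, with about 6 N. Its centre is now about 17.6 mm in front of the edge, and centring looked within a millimetre or two.
- **Lid:** it was raised to about 1.03 rad and is held at about 0.71 rad, roughly 5° below balance. At the last check the near side read 0.711 rad and the far side 0.64 rad. The far side is partly hidden, but 0.64 is close to the 0.63 limit. The front's height and the bar's position both agree with about 0.71.
- **Forces:** the largest wrist force I read was about 32 N, while setting the straightedge down.
- **Not confirmed:** the arm hid the straightedge's left end in the last top view. I judged that end flush only from the side view and the contact push. I took no separate before-and-after measurement of the other things on the table, but I steered clear of them.

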